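Bring a carton forward in a sprung shelf lane to the marked length

ROBOT

A 6-joint arm with a two-finger parallel gripper is mounted at the origin on the work surface. World frame = base frame: x ahead of the robot, y to its left, z up, the work surface at z = 0. Lengths are in mm, angles in degrees, forces in N, time in s.
With the tool pointing down it reaches from about 300 to 875 mm from the base axis. Payload 4.2 kg.
Tool frame: the origin (TCP) lies midway between the tips of the shut fingers; the grasp point (between the pads) lies pinch_z behind it (pinch_z is the distance from the TCP to the grasp point, in mm); z points along the fingers, y is the line along which they close (so a half turn about z gives the same grasp; the last joint's range is limited). The gripper opens to 85 mm and grips with 20 to 120 N. Pads are 22 mm wide; open, the fingers measure 114 mm over their backs; the gripper's body (76 mm by 85 mm) begins 54 mm behind the grasp point. The pads swing forward as they close: fully open they stand 13 mm farther back than shut.
Start: joints at [-73.969, 18.312, 89.639, -0, 72.044, -1.146], TCP at [169.817, -549.367, 231.338] pointing down, gripper open.
Joint ranges: [-177.97, 177.97], [-48.28, 115.42], [12.27, 149.76], [-77.06, 257.06], [2.81, 150.46], [-146.56, 146.56]. Speed limits (degrees/s): [147.25, 147.25, 180, 180, 180, 180].

INTERFACE

Orientations are given as [roll, pitch, yaw] about the fixed x, y, z axes, in that order (R = Rz(yaw) Ry(pitch) Rx(roll)).
In Python, from plant import * gives the robot as it stands.
- The arm moves only by the tool servo_tool, never from a script. Its arguments are lists of equal length, an entry for each row: "xyz": the shift along the world's x, y, z in mm, a list of three; "spin": the turn about the world's z in rad; "fingers": the finger opening in mm, from 0 to 85.4. A call has 1 to 5 rows; each row shifts and turns the commanded pose from where the row before left it; what a row does not reach is not made up. A row lasts 1/8 s, in which the tool goes at most 62.5 mm and 10.7 degrees, less where a joint would pass 70% of its speed; a pose out of reach is approached as far as the arm can. A call is refused whole if a number of a shift passes 62.5 or a number of a turn 0.188, either way. A call with a gripper value outside its range is refused whole. The fingers move at their own pace and stop on an object; the grip force is fixed at half the most. Time passes only in rows, so rows that do not move let the fingers close. It gives the time, the measured TCP pose, the force, the opening and the grip force at its end, in the units of the state.
- get_state(): the state, without advancing time (a new reading comes with each control period).
- capture(name): name is "scene" or "top"; returns the picture (420x560x3 uint8, red, green, blue); there is no depth.
- camera_params(name): a dict with "camera_matrix" (3x3 intrinsics, pixels), "D" ([k1, k2, p1, p2, k3] as OpenCV has them; the pictures are not rectified), "R" (3x3) and "t" (3): a world point X has camera coordinates R X + t. Camera axes: x right, y down, z forward; pixel columns grow to the right and rows downward; lengths in mm; the calibration is good to about 2 mm. A picture is of the moment at which its call begins. camera_params takes no time and is no camera call.
- sign_off(): hands the job in; it is judged then, once.
The state is a dict: "time_s": time; "joint_positions": joint angles; "dq": joint speeds; "effort": joint torques, N m; "tool_pos": TCP position; "orientation": TCP orientation; "wrist_force": force on the tool from outside, world axes, zero at the start; "wrist_torque": the same for the moment, N m; "opening": opening from 0.0 (shut) to 1.0 (fully open); "gripper_force": force on a finger pad.
Only numpy, scipy, OpenCV 4.12 (cv2) and the standard library are available. Lean on these libraries where they do the work, as an engineer would, in place of code of your own. Each camera call takes 0.05 s, during which the arm holds its last target. There are 200 camera calls.

TASK

Stand the tall carton upright in the lane of the white shelf tray, a broad side facing the pusher plate and no more than about 4 cm in front of it, and let go. Then draw the sprung slide out by its upright tab until its pointer is level with the marker clip on the scale, without pulling past it, pause there for a second, and ease the slide gently all the way home, never letting it snap back, so that the carton is left standing where the plate brought it, its back level with the marker. Do not shift the marker clip, and leave the jar and the flat box alone.

Things in the scene. Friction and masses are not known exactly. Their poses are not given: they have to be found in the camera images.
- lane: White plastic shelf tray fixed to the counter, 300 x 156 x 12 mm. Origin: centre of underside; local x along the lane, front = -x, rear = +x. The lane is its middle channel: floor 12 mm up, 78 mm wide inside, walls 4 mm thick, tops 32 mm above the counter; open at the front, rear wall 62 mm high. A paper scale lies along its +y side (local y 64 to 76 mm).
- slide (a joint): Sprung slide, m: 0 = home, grows as drawn to the lane's front (-x), stop 0.165; spring 3 N at 0, 11 N at 0.13. One piece: aluminium pusher plate across the lane's rear (70 mm wide, top 72 mm above counter, front face at lane x +120 mm when home), steel rod along lane y +53 mm (22 mm up), dark pointer blade on the rod, black pull tab in front.
- tab (a point): Middle of the top edge of the upright black pull tab, 80 mm above the counter, at lane x -190 mm, y 0 when home; moves with the slide. The tab is 12 mm thick along lane x, 60 mm wide along lane y, grip part 28 to 80 mm above the counter; below it a foot bar 98 mm wide. The tray's front end is 34 mm from it.
- pointer (a point): Tip of the slide's pointer blade (3 mm thick, top 44 mm above the counter), level along lane x with the front face of the pusher plate (lane x = +0.120 when home). Its axes are the lane's.
- marker (a joint): The marked length, m: the value of joint slide at which the pointer is level with the marker clip. 0.08 to 0.125.
- marker_tip (a point): Tip of the dark blade (3 mm thick) on the small dark steel marker clip (20 x 14 mm) which sits stiffly on the scale. The pointer passes 3.5 mm beside it. Its axes are the lane's.
- carton: Tall white medicine carton with a grey band, 46 (local x) x 66 (local y) x 110 (z) mm, 0.1 to 0.25 kg, standing on the counter to the robot's right. Origin: centre of its underside. Its broad sides (66 x 110) face local x: in the lane its x must run along the lane, either way round.
- bottle: Bystander: round white jar, 58 mm diameter, 115 mm high, standing near the carton. Origin: centre of its underside.
- flatbox: Bystander: flat white box with an orange band, 150 x 75 x 40 mm, lying to the robot's left. Origin: centre of its underside.
Not all that is in view belongs to the job. Leave any black or red look-alike of the carton alone.

How it is judged (in metres and radians):
On the way, in this order (a step that is already met when the one before it is completed fails the run):
1. the carton stands upright and released in the lane, a broad side to the pusher plate and its back no more than 50 mm in front of the plate (x of carton in the frame of lane between 0.047 and 0.105 m and y of carton in the frame of lane between -0.014 and 0.014 m and z of carton in the frame of lane below 0.016 m and angle between carton's own z axis and vertical below 0.1 rad and angle between the x axis of carton and the x axis of lane, either way round below 0.3 rad and contact force between the fingers and carton below 0.3 N and value of joint slide below 0.02 m), for 0.2 s.
2. the pointer is held level with the marker (within 6 mm) for half a second (x of pointer in the frame of marker_tip between -0.006 and 0.006 m), for 0.5 s.
At the end, for the whole second after the job is handed in: The slide is fully home (within 5 mm); the carton stands upright, at rest and released, on the lane floor, a broad side to the plate, its back level with the marker clip within about 10 mm (its middle 13 to 35 mm in front of the marker) (value of joint slide below 0.005 m and x of carton in the frame of marker_tip between -0.035 and -0.013 m and y of carton in the frame of lane between -0.016 and 0.016 m and z of carton in the frame of lane below 0.016 m and angle between carton's own z axis and vertical below 0.1 rad and angle between the x axis of carton and the x axis of lane, either way round below 0.3 rad and linear speed of carton below 0.02 m/s); the robot touches nothing.
It fails at once if the slide is pulled more than 14 mm past the marker (x of pointer in the frame of marker_tip below -0.014 m).
It fails at once if the slide snaps back (faster than 0.5 m/s) (velocity of joint slide below -0.5 m/s).
It fails at once if the marker clip is shifted by more than 5 mm (distance of marker_tip from where it was at the start of the episode above 0.005 m).
It fails at once if the jar is moved or tipped (distance of bottle from where it was at the start of the episode above 0.03 m or angle between bottle's own z axis and vertical above 0.5 rad).
It fails at once if the flat box is moved (distance of flatbox from where it was at the start of the episode above 0.03 m).
It also fails if it takes over 64 s, if anything falls off the work surface, if the arm or the gripper's body presses on something with over 40 N, if the wrist force passes 120 N, or if a joint passes its speed limit or range.

## Working session

There is one attempt and no reset: what is moved stays moved. The work goes in short steps, Python scripts to look and compute and a tool call to move; the robot and the scene stay as the last step left them, time stands still between calls to the robot, and variables do not carry over. Pictures are saved under pics/ and viewed, at most 10 in all, crops included, and the job is handed in when it is done.

Besides the shell and the picture viewer there is one more tool, called after "Request:" in YAML: its name, and indented under it one key for each argument. servo_tool: Moves the arm, as the interface text tells. Its arguments: {"type":"object","properties":{"xyz":{"type":"array"},"spin":{"type":"array"},"fingers":{"type":"array"}},"required":["xyz","spin","fingers"]}

```bash
mkdir -p pics; ls
cat > h.py <<'E'
from plant import *
import numpy as np, cv2
def ray(c,u,v):
    p=camera_params(c);K=np.array(p["camera_matrix"]);D=np.array(p["D"],float);R=np.array(p["R"]);t=np.array(p["t"]).reshape(3)
    n=cv2.undistortPoints(np.array([[[u,v]]],float),K,D)[0,0]
    return -R.T@t, R.T@np.array([n[0],n[1],1])
def at(c,u,v,z):
    o,d=ray(c,u,v); return (o+d*(z-o[2])/d[2]).round(1)
def px(c,X):
    p=camera_params(c);R=np.array(p["R"]);r,_=cv2.Rodrigues(R)
    return cv2.projectPoints(np.array(X,float).reshape(-1,1,3),r,np.array(p["t"],float).reshape(3),np.array(p["camera_matrix"]),np.array(p["D"],float))[0][:,0].round(1)
def save(img,n,box=None,s=1):
    if box: a,b,c,d=box; img=img[b:d,a:c]
    cv2.imwrite("pics/"+n,cv2.resize(img[:,:,::-1],None,fx=s,fy=s,interpolation=cv2.INTER_CUBIC))
E
python3 - <<'E'
from h import *
for n in("scene","top"):
    i=capture(n);np.save(n,i);save(i,n+".png"); print(ray(n,280,210))
print({k:v for k,v in get_state().items()})
import plant; print(getattr(plant,'pinch_z',None), [x for x in dir(plant) if x[0]!='_'])
E
```

```text
pics
(array([ 942.8792286 , -709.9737763 , 1494.11949924]), array([-0.26913473,  0.42724647, -0.86315978]))
(array([ 418.4683824 ,   19.13498913, 1221.95655277]), array([ 0.06648054,  0.00770426, -0.99777482]))
{'time_s': 0.1, 'joint_positions': array([-7.39664876e+01,  1.83486891e+01,  8.97001867e+01, -1.80412785e-03,
        7.20440154e+01, -1.14949213e+00]), 'dq': array([-0.04602187, -0.15438266, -0.13953348, -0.07583497,  0.03084237,
        0.01863804]), 'effort': array([ 1.83165253e-05, -4.16410017e+01, -2.34704125e+01, -5.77018113e-05,
        4.91540821e-03,  1.21759891e-05]), 'tool_pos': array([ 169.7076821 , -548.93514143,  230.55398434]), 'orientation': array([-1.79907093e+02, -1.48489602e-04,  1.71835620e+01]), 'wrist_force': array([ 0.15785098, -0.20393556, -0.2745529 ]), 'wrist_torque': array([ 0.0371967 , -0.02038448,  0.04638593]), 'gripper_force': 0.0, 'opening': 1.0029643173161804}
18.700000000000003 ['MotionError', 'camera_params', 'capture', 'get_state', 'pinch_z', 'sign_off']
```

View pics/scene.png

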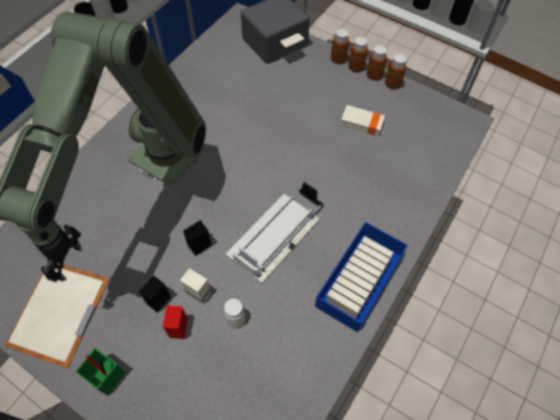

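View pics/top.png

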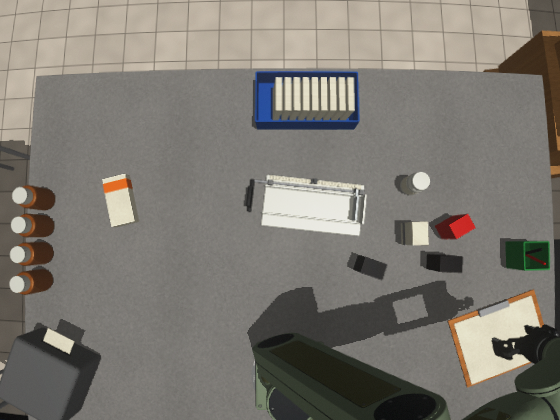

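Candidates for the carton in the top view: white box (415,233), black ones (367,265) and (441,262), red one (456,226), and the jar (420,181). The white one fits the description. The tray is at (313,205), with its tab on the left at (250,195) and its rear on the right at (358,208). Next are close crops to check the choice.

Run:
```python
from h import *
i=np.load("top.npy"); a=cv2.resize(i[170:245,240:373],None,fx=6,fy=6,interpolation=cv2.INTER_CUBIC)
cv2.imwrite("pics/lane.png",a[:,:,::-1])
save(i,"carton.png",(385,165,485,240),6)
```

```text
(no output)
```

View pics/lane.png

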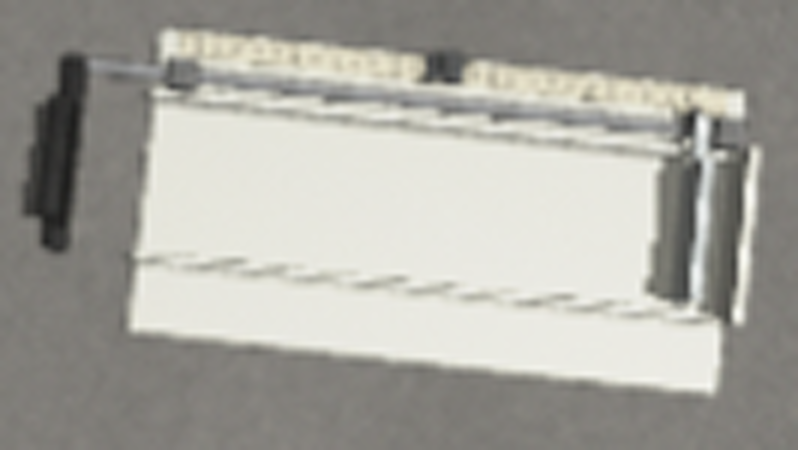

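View pics/carton.png

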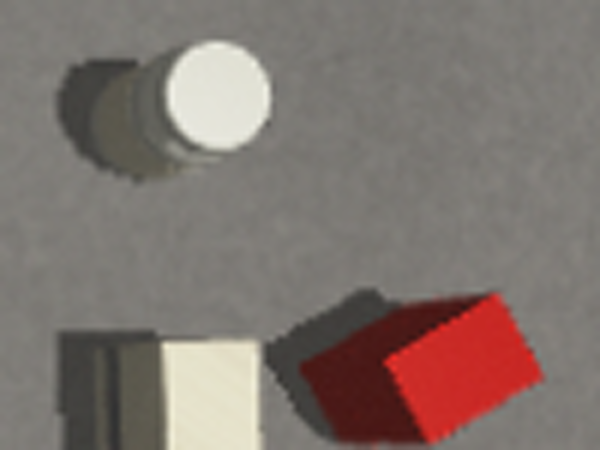

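The lane crop shows the tray corners at crop pixels (162,30), (745,90), (717,393) and (128,332). The marker is at (444,67), the pointer at (690,128), the plate's top edge at (703,115)-(697,315) and the tab at (70,150). The second crop confirms the white carton next to the red one. Its top spans x 412-429.

```bash
cat > lane.py <<'E'
from h import *
def cp(u,v,ox=240,oy=170,s=6): return (u+.5)/s-.5+ox,(v+.5)/s-.5+oy
def tr(P,c,th): 
    R=np.array([[np.cos(th),-np.sin(th)],[np.sin(th),np.cos(th)]]); return np.array(P)@R.T+c
E
python3 - <<'E'
from lane import *
from scipy.optimize import least_squares
C=[at("top",*cp(*q),12)[:2] for q in[(162,30),(745,90),(717,393),(128,332)]]
L=np.array([(-150,78),(150,78),(150,-78),(-150,-78)])
r=least_squares(lambda p:(tr(L,p[:2],p[2])-C).ravel(),[400,0,-1.5])
c,th=r.x[:2],r.x[2];print("lane",c,np.degrees(th),r.fun.round(1)); np.save("lp",r.x)
inv=lambda X:tr(np.array(X[:2])-c,[0,0],-th).round(1)
for n,q,z in[("marker",(444,60),22),("marker44",(444,60),44),("ptr",(698,135),44),("platetop",(700,215),72),("tabtop",(70,150),80),("rear",(752,230),62)]:
    w=at("top",*cp(*q),z);print(n,w,inv(w))
i=np.load("top.npy");h=i[215:250,395:445].astype(int)
m=(h.min(2)>170).astype(np.uint8)
cs,_=cv2.findContours(m,cv2.RETR_EXTERNAL,cv2.CHAIN_APPROX_NONE)
k=max(cs,key=cv2.contourArea);print(k.reshape(-1,2).min(0),k.reshape(-1,2).max(0))
b=cv2.boxPoints(cv2.minAreaRect(k))+[395,215]
W=np.array([at("top",*q,110) for q in b]);print(b,W,W.mean(0),np.linalg.norm(np.diff(W,axis=0),axis=1))
E=W[1]-W[0];print(np.degrees(np.arctan2(E[1],E[0])))
save(i,"c2.png",(240,165,450,280),3.8)
save(np.load("scene.npy"),"c3.png",(220,170,340,290),5)
E
```

```text
lane [515.125      -70.22499998] -96.01043652083078 [ 1.4  1.6  0.7 -1.3 -1.3 -1.4 -0.8  1.1]
marker [590.1 -72.7  22. ] [-5.4 74.8]
marker44 [587.  -71.1  44. ] [-6.7 71.6]
ptr [ 549.8 -196.1   44. ] [121.6  47.7]
platetop [ 508.1 -191.4   72. ] [121.2   5.7]
tabtop [538.8 110.2  80. ] [-181.9    4.7]
rear [ 501.6 -218.4   62. ] [148.8   2.1]
[17  7] [33 29]
[[411.90025139 222.00498676]
 [426.96259499 221.25187016]
 [428.09725952 243.94513702]
 [413.03491402 244.69825363]] [[ 458.6 -340.8  110. ]
 [ 460.5 -384.1  110. ]
 [ 397.1 -386.   110. ]
 [ 395.3 -342.8  110. ]] [ 427.875 -363.425  110.   ] [43.34166587 63.42846364 43.23748374]
-87.48747823597088
```

View pics/c2.png

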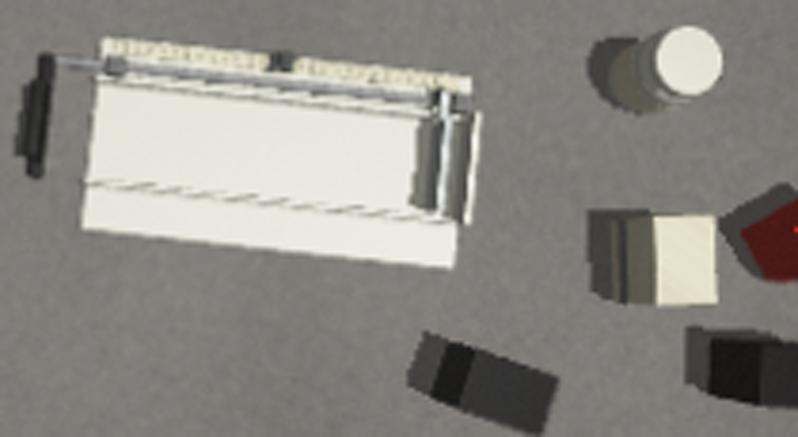

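View pics/c3.png

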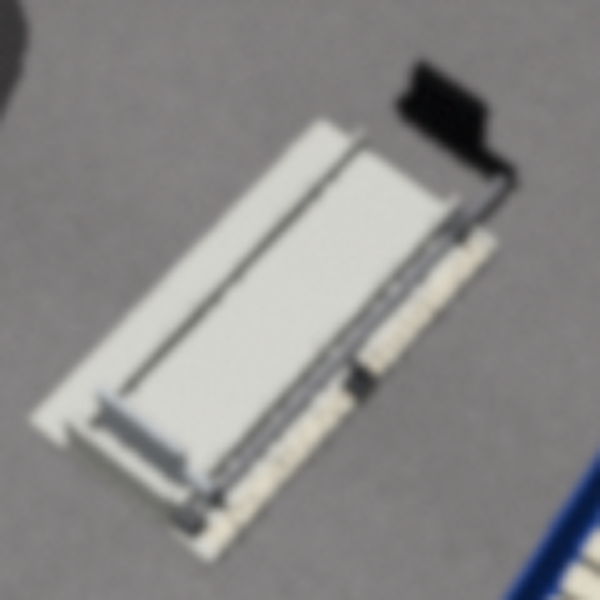

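Crop c2 shows the carton top at (655-717, 215-303) with its edges nearly parallel to the image axes, so its yaw is about -90°. c3 shows the tray corners at (322,120), (492,238), (210,560) and (32,418), the marker at (358,378) and the tab at (445,105). The carton's middle is at (428,-363). I'll grip it across its 66 mm width, which lies along world x and keeps the fingers away from the red box.

Request:
servo_tool:
  xyz:
    - [50, 36, 0]
    - [50, 36, 0]
    - [50, 36, 0]
    - [50, 36, 0]
    - [50, 36, 0]
  spin: [0.18, 0.18, 0.18, 0.18, 0.18]
  fingers: [85, 85, 85, 85, 85]

```text
time_s: 0.72
tool_pos: [421.1, -367.9, 231.0]
orientation: [-180.0, -0.0, 69.1]
wrist_force: [-0.2, -0.3, 0.6]
opening: 0.995
gripper_force: 0.0
```

Run:
```python
from lane import *
x=np.load("lp.npy");c,th=x[:2],x[2]
inv=lambda X:tr(np.array(X[:2])-c,[0,0],-th).round(1)
print("walls",[inv(at("top",*cp(*q),32)) for q in[(155,96),(680,150),(140,260),(690,318)]])
f=lambda q,z:at("scene",*cp(*q,220,170,5),z)
print("scene corners",[inv(f(q,12)) for q in[(322,120),(492,238),(210,560),(32,418)]])
print("marker",inv(f((358,372),30)),"ptr",inv(f((207,485),40)),"tab top",[inv(f(q,80)) for q in[(420,62),(487,103)]])
print("plate top ends",[inv(f(q,72)) for q in[(100,395),(188,450)]])
print("jar",at("top",*cp(218,97,385,165),115))
s=get_state();print(s["tool_pos"],s["orientation"],s["time_s"])
for X in[(75,0),(-190,0),(-315,0)]:print(X,tr(X,c,th))
```

```text
walls [array([-147.1,   40.5]), array([115.3,  40.8]), array([-145.7,  -41.5]), array([127.9, -41.9])]
scene corners [array([-149.4,  -74.7]), array([-149.1,   72.5]), array([148.6,  75.3]), array([146.3, -76.8])]
marker [-5.9 70.4] ptr [119.7  49.4] tab top [array([-192.8,  -26.9]), array([-195.3,   27.4])]
plate top ends [array([125.7, -31.6]), array([119.6,  35. ])]
jar [ 574.1 -368.1  115. ]
[ 421.10584396 -367.90060442  231.02199013] [-1.79979849e+02 -3.87771209e-03  6.90785367e+01] 0.725
(75, 0) [ 507.27177885 -144.81271289]
(-190, 0) [535.01982691 118.7305394 ]
(-315, 0) [548.10852883 243.04339425]
```

Request:
servo_tool:
  xyz:
    - [4, 2.5, 0]
    - [3, 2, -20]
    - [0, 0, -50]
    - [0, 0, -50]
    - [0, 0, -46]
  spin: [0.18, 0.18, 0, 0, 0]
  fingers: [85, 85, 85, 85, 85]

```text
time_s: 1.35
tool_pos: [426.4, -364.4, 63.5]
orientation: [-180.0, -0.0, 89.4]
wrist_force: [0.3, 0.8, -0.2]
opening: 0.996
gripper_force: 0.0
```

Request:
servo_tool:
  xyz:
    - [0, 0, 0]
    - [0, 0, 0]
    - [0, 0, 0]
    - [0, 0, 0]
    - [0, 0, 0]
  spin: [0, 0, 0, 0, 0]
  fingers: [50, 50, 50, 50, 50]

```text
time_s: 1.98
tool_pos: [427.0, -365.1, 66.1]
orientation: [179.9, 0.1, 89.4]
wrist_force: [0.0, 0.9, -1.1]
opening: 0.766
gripper_force: 70.8
```

Request:
servo_tool:
  xyz:
    - [0, 0, 40]
    - [0, 0, 50]
    - [0, 20, 30]
    - [15, 40, 0]
    - [15, 40, 0]
  spin: [0, 0, 0, -0.05, -0.045]
  fingers: [50, 50, 50, 50, 50]

```text
time_s: 2.6
tool_pos: [457.1, -264.1, 186.2]
orientation: [179.9, 0.0, 83.8]
wrist_force: [0.1, -0.5, -1.5]
opening: 0.758
gripper_force: 71.0
```

Request:
servo_tool:
  xyz:
    - [15, 40, 0]
    - [15, 40, 0]
    - [15, 30, 0]
    - [5, 10, 0]
    - [0, 0, 0]
  spin: [0, 0, 0, 0, 0]
  fingers: [50, 50, 50, 50, 50]

```text
time_s: 3.22
tool_pos: [506.8, -144.8, 185.4]
orientation: [180.0, 0.0, 84.0]
wrist_force: [-0.5, -0.3, -1.6]
opening: 0.763
gripper_force: 70.9
```

Request:
servo_tool:
  xyz:
    - [0, 0, 0]
    - [0, 0, -30]
    - [0, 0, -20]
    - [0, 0, 0]
    - [0, 0, 0]
  spin: [0, 0, 0, 0, 0]
  fingers: [50, 50, 50, 50, 50]

```text
time_s: 3.85
tool_pos: [507.2, -145.7, 136.1]
orientation: [179.9, 0.0, 83.9]
wrist_force: [0.0, -0.3, -1.8]
opening: 0.763
gripper_force: 70.8
```

Run:
```python
from lane import *
s=get_state();print(s["tool_pos"],s["orientation"],s["opening"])
i=capture("top");np.save("t2",i)
j=capture("scene");np.save("s2",j)
cv2.imwrite("pics/p2.png",np.hstack([cv2.resize(i[160:260,240:400],None,fx=2.5,fy=2.5,interpolation=2),cv2.resize(j[160:285,200:400],None,fx=2,fy=2,interpolation=2)])[:,:,::-1])
```

```text
[ 507.20209349 -145.67395351  136.14341512] [1.79916833e+02 2.26381047e-02 8.38696978e+01] 0.763098227650824
```

View pics/p2.png

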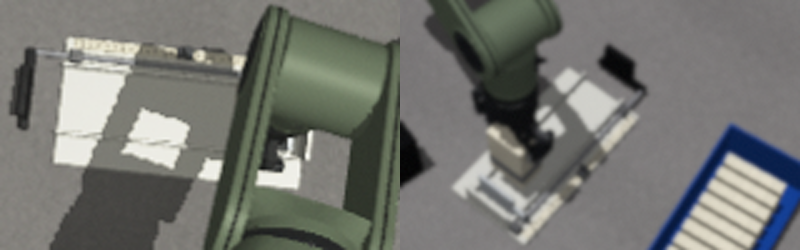

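The carton hangs upright over the lane, in front of the plate (scene half at about (510,165)). I'll lower it carefully.

Request:
servo_tool:
  xyz:
    - [0, 0, -15]
    - [0, 0, -15]
    - [0, 0, -13]
    - [0, 0, -8]
    - [0, 0, 0]
  spin: [0, 0, 0, 0, 0]
  fingers: [50, 50, 50, 50, 50]

```text
time_s: 4.58
tool_pos: [506.4, -144.7, 83.5]
orientation: [-179.9, -0.0, 83.9]
wrist_force: [-0.2, 0.4, -1.2]
opening: 0.764
gripper_force: 70.9
```

Request:
servo_tool:
  xyz:
    - [0, 0, -3]
    - [0, 0, -2]
    - [0, 0, -1.5]
    - [0, 0, 0]
    - [0, 0, 0]
  spin: [0, 0, 0, 0, 0]
  fingers: [50, 50, 50, 50, 50]

```text
time_s: 5.2
tool_pos: [506.9, -144.9, 77.9]
orientation: [180.0, 0.0, 83.9]
wrist_force: [0.4, -0.1, -0.4]
opening: 0.766
gripper_force: 70.9
```

Request:
servo_tool:
  xyz:
    - [0, 0, 0]
    - [0, 0, 0]
    - [0, 0, 0]
    - [0, 0, 0]
    - [0, 0, 0]
  spin: [0, 0, 0, 0, 0]
  fingers: [72, 78, 84, 84, 84]

```text
time_s: 5.82
tool_pos: [506.8, -144.9, 77.9]
orientation: [180.0, 0.0, 83.9]
wrist_force: [0.5, 0.3, -0.5]
opening: 0.985
gripper_force: 0.0
```

Request:
servo_tool:
  xyz:
    - [0, 0, 15]
    - [0, 0, 35]
    - [0, 0, 50]
    - [0, 20, 30]
    - [5, 45, 0]
  spin: [0, 0, 0, 0.15, 0.18]
  fingers: [84, 84, 84, 84, 84]

```text
time_s: 6.45
tool_pos: [513.7, -80.6, 212.0]
orientation: [179.6, 0.2, 103.0]
wrist_force: [0.8, -0.4, -0.6]
opening: 0.988
gripper_force: 0.0
```

Request:
servo_tool:
  xyz:
    - [5, 45, 0]
    - [5, 45, 0]
    - [5, 45, 0]
    - [5, 45, 0]
    - [3, 19, 0]
  spin: [0.18, 0.18, 0.18, 0.18, 0.18]
  fingers: [36, 36, 36, 36, 36]

```text
time_s: 7.08
tool_pos: [534.9, 121.5, 209.0]
orientation: [179.9, 0.1, 154.9]
wrist_force: [0.3, 0.3, 0.3]
opening: 0.419
gripper_force: 0.0
```

Request:
servo_tool:
  xyz:
    - [0, 0, 0]
    - [0, 0, 0]
    - [0, 0, 0]
    - [0, 0, 0]
    - [0, 0, 0]
  spin: [0.17, 0.17, 0, 0, 0]
  fingers: [36, 36, 36, 36, 36]

```text
time_s: 7.7
tool_pos: [534.8, 119.0, 208.1]
orientation: [180.0, 0.0, 173.8]
wrist_force: [-0.3, -0.4, 0.1]
opening: 0.418
gripper_force: 0.0
```

Run:
```python
from lane import *
s=get_state();print(s["tool_pos"],s["orientation"],s["opening"])
i=capture("top");np.save("t3",i)
j=capture("scene");np.save("s3",j)
cv2.imwrite("pics/p3.png",np.hstack([cv2.resize(i[160:280,240:370],None,fx=3,fy=3,interpolation=2),cv2.resize(j[160:280,215:345],None,fx=3,fy=3,interpolation=2)])[:,:,::-1])
```

```text
[534.81855107 119.01622495 208.10017467] [1.79989493e+02 1.58563696e-02 1.73793844e+02] 0.41754533994846094
```

View pics/p3.png

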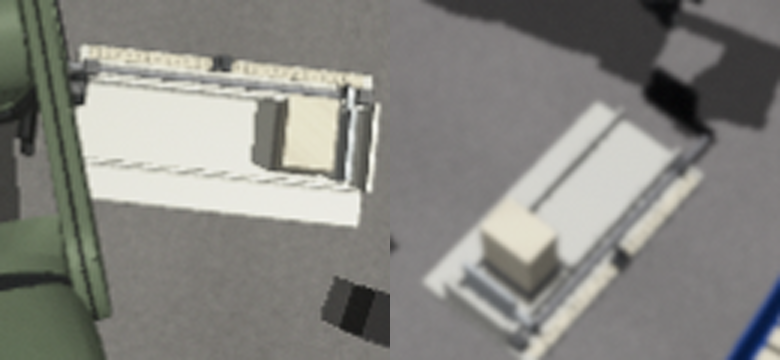

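The carton stands square in the lane, just in front of the plate (top half at about (312,133)), and the marker hasn't moved. Next I lower the fingers over the tab.

Request:
servo_tool:
  xyz:
    - [0, 0, -50]
    - [0, 0, -50]
    - [0, 0, -35]
    - [0, 0, -20]
    - [0, 0, -11]
  spin: [0, 0, 0, 0, 0]
  fingers: [36, 36, 36, 36, 36]

```text
time_s: 8.43
tool_pos: [534.4, 119.0, 40.7]
orientation: [-180.0, -0.1, 173.8]
wrist_force: [1.2, 0.8, 0.0]
opening: 0.42
gripper_force: 0.0
```

Request:
servo_tool:
  xyz:
    - [0, 0, 0]
    - [0, 0, 0]
    - [0, 0, 0]
    - [0, 0, 0]
    - [0, 0, 0]
  spin: [0, 0, 0, 0, 0]
  fingers: [24, 16, 8, 2, 2]

```text
time_s: 9.05
tool_pos: [535.6, 119.1, 42.9]
orientation: [180.0, 0.1, 173.9]
wrist_force: [-0.3, -2.5, 6.4]
opening: 0.133
gripper_force: 59.5
```

Request:
servo_tool:
  xyz:
    - [0.4, 4, 0]
    - [0.8, 8, 0]
    - [0.8, 8, 0]
    - [0.8, 8, 0]
    - [0.8, 8, 0]
  spin: [0, 0, 0, 0, 0]
  fingers: [2, 2, 2, 2, 2]

```text
time_s: 9.68
tool_pos: [539.5, 154.4, 43.0]
orientation: [-180.0, 0.2, 173.9]
wrist_force: [1.7, -5.9, 5.1]
opening: 0.133
gripper_force: 59.5
```

Request:
servo_tool:
  xyz:
    - [0.8, 8, 0]
    - [0.9, 8, 0]
    - [0.9, 8, 0]
    - [0.9, 8, 0]
    - [0.8, 8, 0]
  spin: [0, 0, 0, 0, 0]
  fingers: [2, 2, 2, 2, 2]

```text
time_s: 10.3
tool_pos: [543.8, 193.7, 42.9]
orientation: [-179.9, 0.2, 173.9]
wrist_force: [1.2, -9.7, 5.6]
opening: 0.131
gripper_force: 59.5
```

Request:
servo_tool:
  xyz:
    - [0.8, 8, 0]
    - [0.8, 8, 0]
    - [0.8, 8, 0]
    - [0.5, 5, 0]
    - [0.3, 3, 0]
  spin: [0, 0, 0, 0, 0]
  fingers: [2, 2, 2, 2, 2]

```text
time_s: 10.92
tool_pos: [547.3, 225.1, 42.9]
orientation: [-179.9, 0.2, 173.9]
wrist_force: [2.6, -11.0, 6.1]
opening: 0.136
gripper_force: 59.5
```

Run:
```python
from lane import *
s=get_state();print(s["tool_pos"],s["orientation"],s["opening"])
i=capture("top");np.save("t4",i)
j=capture("scene");np.save("s4",j)
cv2.imwrite("pics/p4.png",np.hstack([cv2.resize(i[170:220,280:350],None,fx=5.5,fy=5.5,interpolation=2),cv2.resize(j[205:255,255:325],None,fx=5.5,fy=5.5,interpolation=2)])[:,:,::-1])
```

```text
[547.29788376 225.14923655  42.93944784] [-1.79857481e+02  1.75812960e-01  1.73922529e+02] 0.13633334850053916
```

View pics/p4.png

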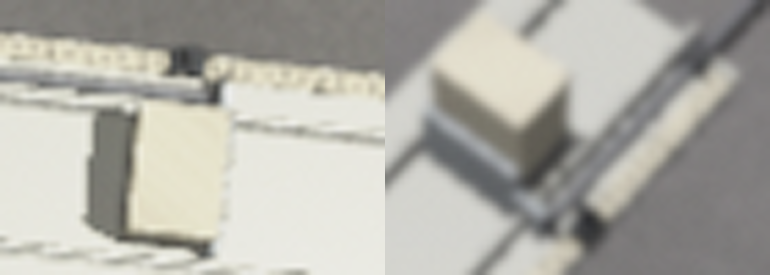

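The carton moved along with the plate. In the top half the pointer blade is at (214,90) and the marker clip at (187,60), so the pointer isn't level yet. I'll measure the remaining gap.

Run:
```python
from lane import *
x=np.load("lp.npy");c,th=x[:2],x[2]
inv=lambda X:tr(np.array(X[:2])-c,[0,0],-th).round(1)
for q in[(187,52),(187,68),(214,84),(214,95)]: print(q,[inv(at("top",*cp(*q,280,170,5.5),z)) for z in(20,44)])
for q in[(203,235),(205,222),(176,205),(168,225),(180,215)]: print(q,[inv(at("scene",*cp(*q,255,205,5.5),z)) for z in(20,44)])
i=np.load("t4.npy")[174:192,308:324];j=np.load("s4.npy")[236:252,280:298]
cv2.imwrite("pics/p5.png",np.hstack([cv2.resize(a[:16,:16],None,fx=22,fy=22,interpolation=2) for a in(i,j)])[:,:,::-1])
```

```text
(187, 52) [array([-5.4, 76.7]), array([-6.8, 73.2])]
(187, 68) [array([-4.5, 68. ]), array([-6. , 64.5])]
(214, 84) [array([11.1, 60.7]), array([ 9.3, 57.4])]
(214, 95) [array([11.7, 54.7]), array([ 9.8, 51.5])]
(203, 235) [array([-1.3, 75.8]), array([ 8.5, 82.5])]
(205, 222) [array([-8.6, 71.4]), array([ 1.1, 78.2])]
(176, 205) [array([-6.5, 51.2]), array([ 3.2, 58.3])]
(168, 225) [array([ 6.7, 55.8]), array([16.3, 62.8])]
(180, 215) [array([-2.9, 57.1]), array([ 6.8, 64.1])]
```

View pics/p5.png

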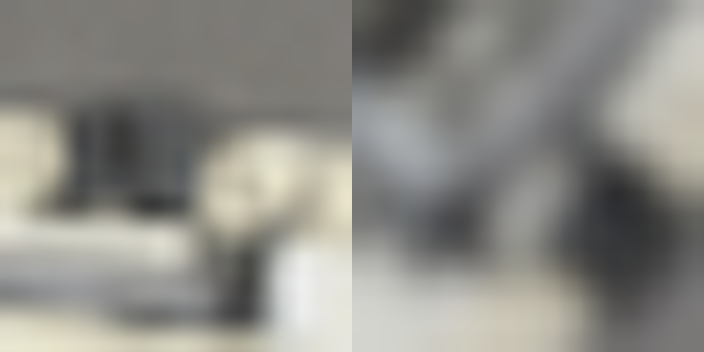

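Left half: the pointer blade is at (240,280) and the clip with its blade at (125,150), which leaves about 15-18 mm to go. I'll draw 16 mm slowly and look again.

Request:
servo_tool:
  xyz:
    - [0.5, 5, 0]
    - [0.5, 5, 0]
    - [0.4, 4, 0]
    - [0.2, 2, 0]
    - [0, 0, 0]
  spin: [0, 0, 0, 0, 0]
  fingers: [2, 2, 2, 2, 2]

```text
time_s: 11.65
tool_pos: [549.0, 240.9, 43.0]
orientation: [-179.9, 0.2, 173.9]
wrist_force: [2.8, -10.4, 5.7]
opening: 0.136
gripper_force: 59.6
```

Run:
```python
from lane import *
i=capture("top");j=capture("scene");np.save("t5",i);np.save("s5",j)
a=i[170:198,296:332];b=j[228:256,272:308]
cv2.imwrite("pics/p6.png",np.hstack([cv2.resize(q,None,fx=11,fy=11,interpolation=2) for q in(a,b)])[:,:,::-1])
```

```text
(no output)
```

View pics/p6.png

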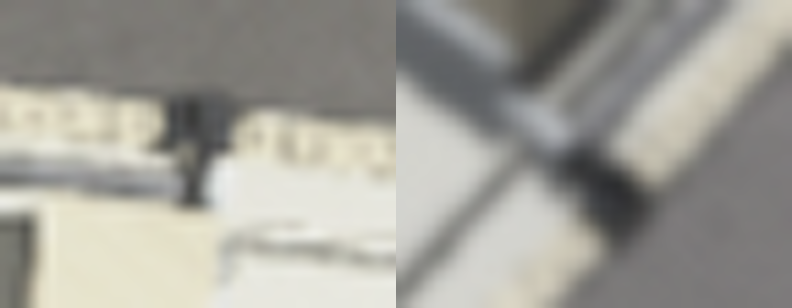

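In the left half the clip is at (200,125) and the pointer at (195,180). Allowing for the lane's tilt, that is level. I'll hold here, then ease home.

Request:
servo_tool:
  xyz:
    - [0, 0, 0]
    - [0, 0, 0]
    - [0, 0, 0]
    - [0, 0, 0]
    - [0, 0, 0]
  spin: [0, 0, 0, 0, 0]
  fingers: [2, 2, 2, 2, 2]

```text
time_s: 12.38
tool_pos: [549.0, 240.8, 43.0]
orientation: [-179.9, 0.2, 173.9]
wrist_force: [2.7, -9.9, 6.1]
opening: 0.135
gripper_force: 59.6
```

Request:
servo_tool:
  xyz:
    - [0, 0, 0]
    - [0, 0, 0]
    - [0, 0, 0]
    - [0, 0, 0]
    - [0, 0, 0]
  spin: [0, 0, 0, 0, 0]
  fingers: [2, 2, 2, 2, 2]

```text
time_s: 13.0
tool_pos: [549.0, 240.8, 42.9]
orientation: [-179.9, 0.2, 173.9]
wrist_force: [3.0, -10.5, 5.0]
opening: 0.134
gripper_force: 59.6
```

Request:
servo_tool:
  xyz:
    - [-0.3, -3, 0]
    - [-0.6, -6, 0]
    - [-0.9, -8, 0]
    - [-0.9, -8, 0]
    - [-0.9, -8, 0]
  spin: [0, 0, 0, 0, 0]
  fingers: [2, 2, 2, 2, 2]

```text
time_s: 13.62
tool_pos: [545.4, 208.2, 43.0]
orientation: [-179.9, 0.2, 173.9]
wrist_force: [2.9, -8.1, 4.0]
opening: 0.134
gripper_force: 59.5
```

Request:
servo_tool:
  xyz:
    - [-0.9, -8, 0]
    - [-0.9, -8, 0]
    - [-0.9, -8, 0]
    - [-0.9, -8, 0]
    - [-0.9, -8, 0]
  spin: [0, 0, 0, 0, 0]
  fingers: [2, 2, 2, 2, 2]

```text
time_s: 14.25
tool_pos: [541.1, 168.9, 43.0]
orientation: [-180.0, 0.2, 173.9]
wrist_force: [2.9, -5.7, 4.3]
opening: 0.13
gripper_force: 59.4
```

Request:
servo_tool:
  xyz:
    - [-0.9, -8, 0]
    - [-0.9, -8, 0]
    - [-0.9, -8, 0]
    - [-0.9, -8, 0]
    - [-0.6, -6, 0]
  spin: [0, 0, 0, 0, 0]
  fingers: [2, 2, 2, 2, 2]

```text
time_s: 14.88
tool_pos: [537.0, 131.5, 43.0]
orientation: [180.0, 0.2, 173.9]
wrist_force: [3.5, -4.1, 5.9]
opening: 0.133
gripper_force: 59.6
```

Request:
servo_tool:
  xyz:
    - [-0.4, -4, 0]
    - [-0.4, -4, 0]
    - [-0.2, -2, 0]
    - [-0.1, -1, 0]
    - [0, 0, 0]
  spin: [0, 0, 0, 0, 0]
  fingers: [2, 2, 2, 2, 2]

```text
time_s: 15.5
tool_pos: [535.8, 120.9, 43.0]
orientation: [180.0, 0.2, 173.9]
wrist_force: [2.3, -4.3, 6.0]
opening: 0.131
gripper_force: 59.6
```

Request:
servo_tool:
  xyz:
    - [-0.1, -1, 0]
    - [0, 0, 0]
    - [0, 0, 0]
    - [0, 0, 0]
    - [0, 0, 0]
  spin: [0, 0, 0, 0, 0]
  fingers: [2, 2, 2, 2, 2]

```text
time_s: 16.12
tool_pos: [535.7, 120.0, 43.0]
orientation: [180.0, 0.2, 173.9]
wrist_force: [3.4, -4.3, 6.0]
opening: 0.132
gripper_force: 59.6
```

Request:
servo_tool:
  xyz:
    - [-0.1, -1, 0]
    - [-0.1, -1, 0]
    - [0, 0, 0]
    - [0, 0, 0]
    - [0, 0, 0]
  spin: [0, 0, 0, 0, 0]
  fingers: [2, 2, 2, 2, 2]

```text
time_s: 16.75
tool_pos: [535.6, 119.0, 42.9]
orientation: [179.9, 0.2, 173.9]
wrist_force: [4.0, 1.3, 6.1]
opening: 0.134
gripper_force: 59.7
```

The slide is now resting on its home stop, since the force has reversed sign. I'll release it and rise.

Request:
servo_tool:
  xyz:
    - [0, 0, 0]
    - [0, 0, 0]
    - [0, 0, 0]
    - [0, 0, 0]
    - [0, 0, 0]
  spin: [0, 0, 0, 0, 0]
  fingers: [16, 24, 36, 36, 36]

```text
time_s: 17.38
tool_pos: [533.7, 118.1, 41.7]
orientation: [180.0, -0.0, 173.9]
wrist_force: [0.7, -0.3, -0.2]
opening: 0.426
gripper_force: 0.0
```

Request:
servo_tool:
  xyz:
    - [0, 0, 15]
    - [0, 0, 40]
    - [0, 0, 50]
    - [0, 0, 50]
    - [0, 0, 0]
  spin: [0, 0, 0, 0, 0]
  fingers: [36, 36, 36, 36, 36]

```text
time_s: 18.0
tool_pos: [536.4, 118.6, 202.4]
orientation: [179.8, 0.6, 173.9]
wrist_force: [0.6, 0.1, -0.5]
opening: 0.423
gripper_force: 0.0
```

Request:
servo_tool:
  xyz:
    - [-20, 50, 0]
    - [-20, 50, 0]
    - [-20, 50, 0]
    - [0, 0, 0]
    - [0, 0, 0]
  spin: [0, 0, 0, 0, 0]
  fingers: [36, 36, 36, 36, 36]

```text
time_s: 18.62
tool_pos: [473.5, 267.7, 196.4]
orientation: [-179.9, -0.0, 173.9]
wrist_force: [-0.4, -0.6, 0.5]
opening: 0.42
gripper_force: 0.0
```

Run:
```python
from lane import *
x=np.load("lp.npy");c,th=x[:2],x[2]
inv=lambda X:tr(np.array(X[:2])-c,[0,0],-th).round(1)
s=get_state();print(s["wrist_force"],s["time_s"])
i=capture("top");a0=np.load("top.npy")
d=np.abs(i.astype(int)-a0).max(2)
# carton top vs tray: yellowish tint; plate region change vs start
w=i.astype(int);m=((w[:,:,0]-w[:,:,2]>18)&(w.min(2)>140)).astype(np.uint8);m[:, :262]=0;m[:,372:]=0;m[:186]=0;m[236:]=0
cs,_=cv2.findContours(m,cv2.RETR_EXTERNAL,cv2.CHAIN_APPROX_NONE)
k=max(cs,key=cv2.contourArea);b=cv2.boxPoints(cv2.minAreaRect(k))
L=np.array([inv(at("top",*q,122)) for q in b]);print(cv2.contourArea(k),b.round(1).tolist(),L,L.mean(0))
print("plate region diff",d[185:225,350:362].mean(),"marker diff",d[176:184,305:322].mean())
```

```text
[-0.3784705  -0.57523614  0.47257752] 18.625
367.5 [[296.6000061035156, 210.8000030517578], [299.20001220703125, 186.8000030517578], [316.29998779296875, 188.6999969482422], [313.6000061035156, 212.6999969482422]] [[-49.4 -31.1]
 [-48.8  35.8]
 [ -1.6  35.4]
 [ -2.5 -31.4]] [-25.575   2.175]
plate region diff 2.1083333333333334 marker diff 1.911764705882353
```

The carton's middle is at lane x -25.6, about 20 mm in front of the marker (window 13-35). The plate and marker regions match the first image. Handing in.

```bash
python3 -c "
from plant import *
print(sign_off())"
```

```text
the job is handed in; nothing more can be done
None
```

The job is handed in, with no verdict returned: by my last image measurement the carton stands in the lane about 20 mm in front of the marker (window 13–35 mm), the slide is home and released, and the marker is unmoved; I viewed 11 pictures, one over the limit of 10.

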